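# Seat the fixture plate on the microscope stage

### The arm

A 6-joint arm with a two-finger parallel gripper is mounted at the origin on the work surface. World frame = base frame: x ahead of the robot, y to its left, z up, the work surface at z = 0. Lengths are in mm, angles in rad, forces in N, time in s.
With the tool pointing down it reaches from about 350 to 775 mm from the base axis. Payload 7.3 kg.
Tool frame: the origin (TCP) lies at the very end of the fingers, on their centre line; the grasp point (between the pads) lies 19 mm behind it; x points along the fingers, z is the direction in which the jaws open and shut, and the axes are right-handed (so a half turn about x gives the same grasp; the last joint's range is limited). The gripper opens to 92 mm and grips with 3 to 60 N. Pads are 19 mm wide; open, the fingers measure 130 mm over their backs; the gripper's body (75 mm by 190 mm) begins 47 mm behind the grasp point.
Start: joints at [-1.403, 0.342, 1.524, -0, 1.275, -0.146], TCP at [162.077, -499.376, 226.741] pointing down, gripper open.
Joint ranges: [-2.53, 2.53], [-0.77, 2.02], [0.04, 2.7], [-1, 4.14], [0.28, 2.66], [-3.11, 3.11]. Speed limits (rad/s): [2.57, 2.57, 3.14, 3.14, 3.14, 3.14].

### API

Orientations are given as [roll, pitch, yaw] about the fixed x, y, z axes, in that order (R = Rz(yaw) Ry(pitch) Rx(roll)).
In Python, from plant import * gives the robot as it stands.
- The arm moves only by the tool carry_out, never from a script. Its argument "rows" is a list of rows, each a list of 4 numbers: the shift along the world's x, y, z in mm, then the turn about the world's z in degrees. In form: [[x, y, z, twist], ...]. A call has 1 to 20 rows; each row is the pose to reach, as a shift and turn from the pose measured when the call began; what a row does not reach only later rows make up. A row lasts 1/12 s, in which the tool goes at most 41.7 mm and 7.16 degrees, less where a joint would pass 70% of its speed; a pose out of reach is approached as far as the arm can. A call with a gripper value outside its range is refused whole. "hand" is the finger opening in mm, from 0 to 91.8, set as the call begins (left out, the last holds). The fingers move at their own pace and stop on an object; the grip force is fixed at half the most. Time passes only in rows, so rows that repeat a pose let the fingers close. It gives the time, the measured TCP pose, the force and the opening at its end, in the units of the state.
- get_obs(): the state, without advancing time (a new reading comes with each control period).
- capture(name): name is "scene" or "side" or "wrist"; returns the picture (384x512x3 uint8, red, green, blue); there is no depth.
- camera_info(name): a dict with "camera_matrix" (3x3 intrinsics, pixels), "pose" (4x4, takes a point from camera to world coordinates); the wrist camera has in their place "mount" (4x4, takes a point from camera to tool coordinates, whose origin is the TCP and whose axes are the tool frame's). Camera axes: x right, y down, z forward; pixel columns grow to the right and rows downward; lengths in mm; the calibration is good to about 2 mm. A picture is of the moment at which its call begins: read the wrist's pose just before it. camera_info takes no time and is no camera call.
- close_job(): hands the job in, once; it reports no verdict.
The state is a dict: "time": time; "joint_positions": joint angles; "dq": joint speeds; "tau": joint torques, N m; "tool_pos": TCP position; "tcp_rot": TCP orientation; "contact_force": force on the tool from outside, world axes, zero at the start; "moment": the same for the moment, N m; "grip_width": finger opening in mm.
Only numpy, scipy, OpenCV 4.12 (cv2) and the standard library are available. Lean on these libraries where they do the work, as an engineer would, in place of code of your own. Each camera call takes 0.05 s, during which the arm holds its last target. There are 200 camera calls.

### The job

Two aluminium fixture plates lie on the raised decks of the black measuring stage, one on each side of its sunken middle. Take the one with two large round holes by its handle and slide it across, kept low (no more than about 3 cm above the deck), until its holes drop over the two locating pins and it lies flat on the floor of the sunken middle; then let go. Leave the other plate, with four small holes, where it is.

Things in the scene. Friction and masses are not known exactly. Their poses are not given: they have to be found in the camera images.
- plate_grip (a point): Plate to seat, 0.4 kg, on either deck: aluminium, 150 (its x) x 110 (y) x 6 mm, two 30 mm round through holes at x = +-50, y = 0, dark bridge handle on top. Point: centre of the handle's bar over the plate's centre, 47 mm above the underside. Bar 94 mm long along y, 14 wide (grip across x), 18 high, 32 mm clear of the plate; posts at y = +-40. Half a turn makes no difference. z up.
- nest (a point): Sunken middle of the fixed black stage (190 x 542 mm). Point on its floor, half-way between two steel pins at x = +-50, y = 0 mm: 12 mm thick, 12 tall, tapered tips. Floor spans y = +-71 mm, open at both x ends; decks beside it in y are 14 mm higher (2 above the pin tips). Holes have 9 mm play around the pins. Seated plate: its x along this x, either way round. z up.
- other_grip (a point): The other plate, to leave alone: same outline, thickness and handle, but four 10 mm holes near its corners that do not fit the pins. Lies on the deck opposite the first plate, each about 146 mm from the nest's centre along the stage's y. Point: centre of its handle's bar, as on the first plate.

How it is judged (in metres and radians):
At the end, for the whole second after the job is handed in: The plate with the two large holes lies flat on the floor of the sunken middle (within 5 mm in height and 0.06 rad of level), both pins standing in its holes: its centre within 16 mm of the point between the pins and its x axis within 0.26 rad of the pins' line, either way round (z of plate_grip in the frame of nest below 0.052 m and horizontal distance between plate_grip and nest below 0.016 m and angle between the x axis of plate_grip and the x axis of nest, either way round below 0.26 rad and angle between plate_grip's own z axis and vertical below 0.06 rad); the robot touches nothing.
It fails at once if the plate is lifted high: more than 50 mm above the deck (z of plate_grip in the frame of nest above 0.111 m).
It fails at once if the other plate is moved by more than 30 mm (distance of other_grip from where it was at the start of the episode above 0.03 m).
It also fails if it takes over 40 s, if anything falls off the work surface, if the arm or the gripper's body presses on something with over 40 N, if the wrist force passes 120 N, or if a joint passes its speed limit or range.

## Working session

There is one attempt and no reset: what is moved stays moved. The work goes in short steps, Python scripts to look and compute and a tool call to move; the robot and the scene stay as the last step left them, time stands still between calls to the robot, and variables do not carry over. Pictures are saved under pics/ and viewed, about 8 in all and at most 12, crops included, and the job is handed in when it is done.

Besides the shell and the picture viewer there is one more tool, called after "Emit:" by a JSON object that holds its "fn" and its "kwargs". carry_out: Moves the arm, as the interface text tells. Its arguments: {"type":"object","properties":{"rows":{"type":"array"},"hand":{"type":"number"}},"required":["rows"]}

```bash
mkdir -p pics; python3 - <<'E'
from plant import *
import cv2,numpy as np
o=get_obs();print(o['time'],o['tool_pos'],o['tcp_rot'],o['grip_width'])
for n in ("scene","side"):
    i=camera_info(n);print(n,np.round(i['camera_matrix'],1).tolist(),np.round(i['pose'],3).tolist())
    cv2.imwrite(f'pics/{n}0.png',capture(n)[:,:,::-1])
print(camera_info("wrist"))
E
```

```text
0.0 [ 162.02399226 -498.94769978  226.05439131] [2.978707   1.56927292 1.72173281] 91.88867465003032
scene [[402.6, 0.0, 254.5], [0.0, 402.6, 196.9], [0.0, 0.0, 1.0]] [[-0.867, 0.435, -0.243, 741.962], [0.498, 0.746, -0.442, 296.573], [-0.011, -0.504, -0.864, 689.212], [0.0, 0.0, 0.0, 1.0]]
side [[362.6, 0.0, 252.9], [0.0, 362.6, 189.2], [0.0, 0.0, 1.0]] [[-0.701, -0.531, 0.477, 267.049], [-0.714, 0.531, -0.457, 306.866], [-0.01, -0.66, -0.751, 605.258], [0.0, 0.0, 0.0, 1.0]]
{'camera_matrix': array([[301.12564459,   0.        , 253.89880895],
       [  0.        , 301.12564459, 193.05105893],
       [  0.        ,   0.        ,   1.        ]]), 'mount': array([[ 1.85626617e-03, -2.99527073e-01,  9.54085996e-01,
        -1.58440482e+02],
       [-1.17271492e-03, -9.54087635e-01, -2.99525306e-01,
         8.09151421e+01],
       [ 9.99997590e-01, -5.62872193e-04, -2.12230047e-03,
         1.11105638e+00],
       [ 0.00000000e+00,  0.00000000e+00,  0.00000000e+00,
         1.00000000e+00]])}
```

View pics/scene0.png

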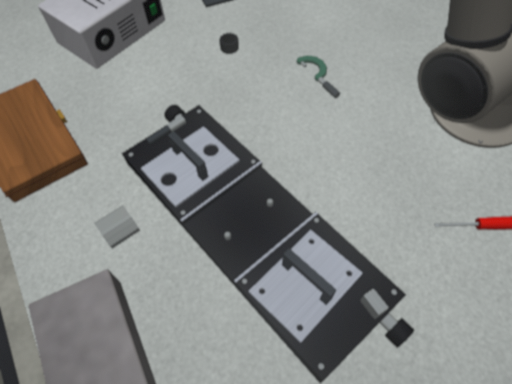

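View pics/side0.png

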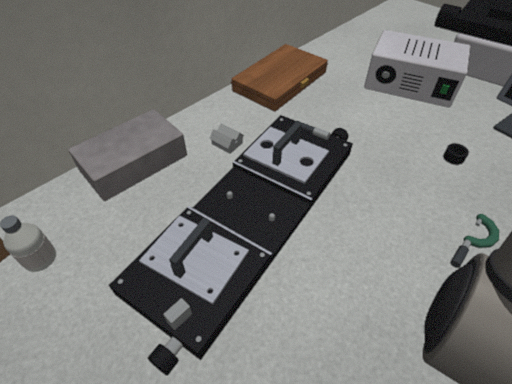

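Scene view: the two-hole plate is upper left, with holes at about (169,179) and (211,150). The pins are at (227,236) and (270,202), and the four-hole plate is lower right. In the side view its holes are at about (267,145) and (307,161), and the pins at (230,195) and (272,217). Next I refine these and triangulate.

```bash
cat > h.py <<'E'
import cv2,numpy as np
from plant import *
def P(n):
    i=camera_info(n);T=np.linalg.inv(i['pose']);return i['camera_matrix']@T[:3]
def tri(a,b):
    X=cv2.triangulatePoints(P('scene'),P('side'),np.float64(a).reshape(2,1),np.float64(b).reshape(2,1));return (X[:3]/X[3]).ravel()
def ray(n,uv,z):
    i=camera_info(n);T=i['pose'];d=T[:3,:3]@np.linalg.solve(i['camera_matrix'],[*uv,1]);c=T[:3,3];return c+d*(z-c[2])/d[2]
def blob(g,uv,r,bright):
    u,v=uv;w=g[v-r:v+r+1,u-r:u+r+1]
    _,m=cv2.threshold(w,0,255,(cv2.THRESH_BINARY if bright else cv2.THRESH_BINARY_INV)+cv2.THRESH_OTSU)
    n,l,s,c=cv2.connectedComponentsWithStats(m)
    k=1+np.argmin(np.hypot(*(c[1:]-r).T));return c[k]+np.array(uv)-r,s[k,4]
E
python3 - <<'E'
from h import *
np.set_printoptions(precision=1,suppress=True)
G={n:cv2.imread(f'pics/{n}0.png',0) for n in('scene','side')}
pts={'holeA':((169,179),(267,145),10,0),'holeB':((211,150),(307,161),10,0),'pinA':((227,236),(230,195),7,1),'pinB':((270,202),(272,217),7,1)}
R={}
for k,(a,b,r,br) in pts.items():
    x,s=blob(G['scene'],a,r,br);y,t=blob(G['side'],b,r,br);R[k]=tri(x,y);print(k,x,s,y,t,R[k])
for a in('hole','pin'):
    d=R[a+'B']-R[a+'A'];print(a,np.linalg.norm(d),(R[a+'A']+R[a+'B'])/2,np.degrees(np.arctan2(d[1],d[0])))
for n in G:
    m=cv2.inRange(G[n],125,255)if 0 else (cv2.cvtColor(cv2.imread(f'pics/{n}0.png'),cv2.COLOR_BGR2HSV))
    print(n,m[180,190] if n=='scene' else m[150,285],G[n][180,190] if n=='scene' else G[n][150,285])
c=[cv2.resize(cv2.imread('pics/scene0.png')[95:225,115:275],None,fx=4,fy=4,interpolation=2)]
cv2.imwrite('pics/c1.png',c[0])
cv2.imwrite('pics/c2.png',cv2.resize(cv2.imread('pics/side0.png')[105:255,220:370],None,fx=4,fy=4,interpolation=2))
E
```

```text
holeA [168.2 179. ] 152 [270.2 146.2] 141 [ 683.3 -147.5   51. ]
holeB [210.5 149.7] 128 [306.1 161.1] 99 [ 586.8 -157.5   64.7]
pinA [227.  234.7] 42 [229.3 194.4] 40 [641.8  12.8  52.1]
pinB [269.4 201.6] 41 [271.4 216.4] 42 [544.   -6.9  52. ]
hole 97.99203266840587 [ 635.  -152.5   57.9] -174.03759452556147
pin 99.73362900315988 [592.9   3.   52.1] -168.60267966577393
scene [111  23 180] 168
side [113  17 176] 167
```

View pics/c1.png

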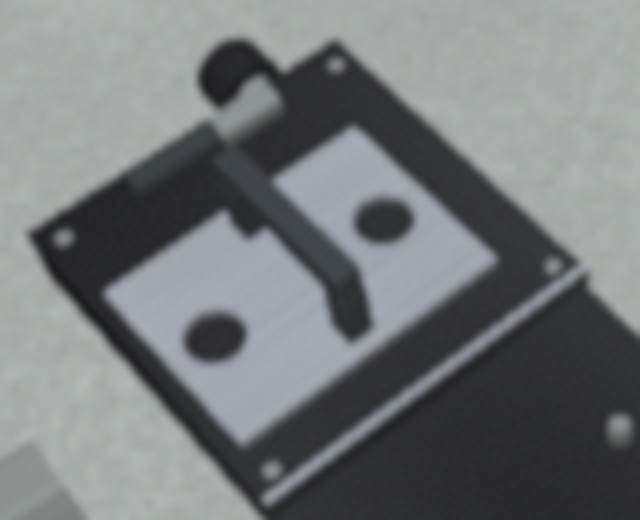

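View pics/c2.png

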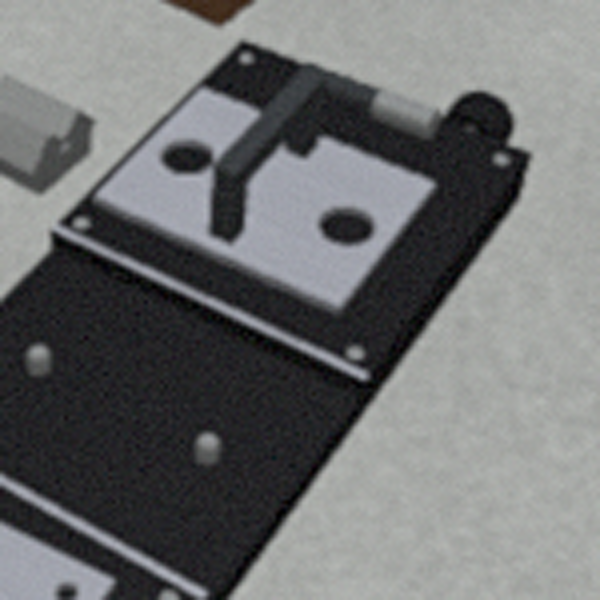

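Both crops show the two round holes and the bridge handle. In the side crop, hole A at crop (186,157), which is (266.5,144.3) in the full image, had merged with the handle in my mask, so I use the crop position instead.

```bash
python3 - <<'E'
from h import *
np.set_printoptions(precision=1,suppress=True)
A=((168.4,178.9),(266.3,144.0));B=((210.6,149.7),(306.4,161.2))
a,b=tri(*A),tri(*B);print(a,b,np.linalg.norm(a-b))
for i,n in enumerate(('scene','side')):
    p,q=ray(n,A[i],64.5),ray(n,B[i],64.5);d=p-q;print(n,(p+q)/2,np.linalg.norm(d),np.degrees(np.arctan2(d[1],d[0])))
# bar top ends (crop px): scene, side
f=lambda u,v,o:((u+.5)/4-.5+o[0],(v+.5)/4-.5+o[1])
print('bar near end',tri(f(343,272,(115,95)),f(231,166,(220,105))))
# stage corner screws on plate deck & plate corners front edge (z 64.5)
for n,o,cs in(('scene',(115,95),((105,293),(242,446),(498,260),(353,126))),('side',(220,105),((206,90),(97,196),(341,308),(437,184)))):
    print(n,np.array([ray(n,f(*c,o),64.5) for c in cs]),np.mean([ray(n,f(*c,o),64.5) for c in cs],0))
R=cv2.Rodrigues
from scipy.spatial.transform import Rotation as Ro
o=get_obs();print(Ro.from_euler('xyz',o['tcp_rot']).as_matrix())
E
```

```text
[ 684.4 -136.7   64.9] [ 586.4 -158.    64.1] 100.23383639665268
scene [ 635.5 -146.9   64.5] 99.87488514487977 11.869054447838128
side [ 635.6 -148.1   64.5] 100.66957118398759 11.969310513145624
bar near end [ 626.6 -107.1  113.2]
scene [[ 719.3 -185.6   64.5]
 [ 697.4  -77.6   64.5]
 [ 550.4 -108.8   64.5]
 [ 573.6 -217.6   64.5]] [ 635.2 -147.4   64.5]
side [[ 717.9 -187.9   64.5]
 [ 697.6  -80.8   64.5]
 [ 550.6 -111.    64.5]
 [ 573.  -218.5   64.5]] [ 634.8 -149.5   64.5]
[[-0.   1.   0.3]
 [ 0.   0.3 -1. ]
 [-1.   0.  -0. ]]
```

```bash
python3 - <<'E'
from h import *
from scipy.spatial.transform import Rotation as Ro
o=get_obs();M=Ro.from_euler('xyz',o['tcp_rot']).as_matrix();print(M.round(4),'jaw',np.degrees(np.arctan2(M[1,2],M[0,2])),o['tool_pos'],o['time'])
E
```

```text
[[-3.000e-04  9.512e-01  3.087e-01]
 [ 1.400e-03  3.087e-01 -9.512e-01]
 [-1.000e+00  2.000e-04 -1.400e-03]] jaw -72.02103589832593 [ 162.00706559 -498.99047396  226.1086702 ] 0.1
```

Emit:
{"fn": "carry_out", "kwargs": {"rows": [[40,30,0,7],[75,55,0,14],[110,81,0,21],[145,107,0,28],[180,133,0,35],[214,159,0,42],[248,184,0,49],[282,209,-5,56],[316,234,-10,63],[350,259,-15,70],[382,283,-20,76],[412,305,-25,80],[440,326,-30,84],[460,341,-38,84],[470,349,-44,84],[473,351,-46,84],[473,351,-46,84],[473,351,-46,84],[473,351,-46,84],[473,351,-46,84]], "hand": 91.8}}

```text
time: 1.77
tool_pos: [634.3, -149.5, 181.0]
tcp_rot: [-2.513, 1.57, -2.306]
contact_force: [0.5, 0.6, -0.4]
grip_width: 91.9
```

```bash
python3 - <<'E'
from h import *
from scipy.spatial.transform import Rotation as Ro
o=get_obs();M=Ro.from_euler('xyz',o['tcp_rot']).as_matrix();print('jaw',np.degrees(np.arctan2(M[1,2],M[0,2])),o['tool_pos'])
im=capture('wrist')[:,:,::-1].copy();i=camera_info('wrist')
T=np.eye(4);T[:3,:3]=M;T[:3,3]=o['tool_pos'];C=np.linalg.inv(T@i['mount'])
c,s=np.cos(np.radians(11.9)),np.sin(np.radians(11.9))
for x,y,z in((50,0,65),(-50,0,65),(7,47,115),(-7,47,115),(7,-47,115),(-7,-47,115),(75,55,65),(-75,55,65),(-75,-55,65),(75,-55,65)):
    p=C@[635.3+c*x-s*y,-147.8+s*x+c*y,z,1];q=i['camera_matrix']@p[:3];q=q[:2]/q[2];cv2.circle(im,tuple(int(v) for v in q.round()),2,(0,0,255),-1)
cv2.imwrite('pics/w1.png',im)
E
```

```text
jaw 11.86389141465645 [ 634.3119568  -149.45886309  181.04217091]
```

View pics/w1.png

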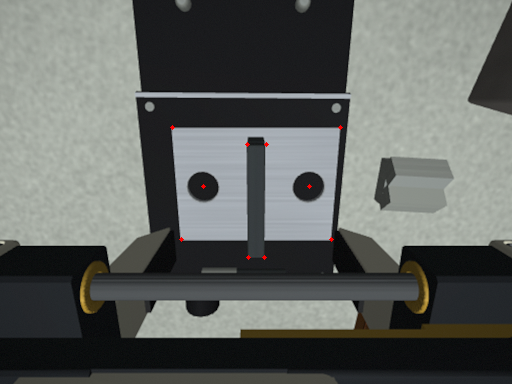

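The wrist view agrees with the estimate to 1–2 px: the holes are at (203,186) and (309,186), and the bar is at column 256. I go down and grip.

Emit:
{"fn": "carry_out", "kwargs": {"rows": [[1,2,-20,0],[1,2,-40,0],[1,2,-60,0],[1,2,-75,0],[1,2,-85,0],[1,2,-92,0],[1,2,-94,0],[1,2,-94,0],[1,2,-94,0],[1,2,-94,0]]}}

```text
time: 2.65
tool_pos: [636.0, -147.6, 88.2]
tcp_rot: [-0.947, 1.569, -0.74]
contact_force: [0.2, 0.2, -0.7]
grip_width: 91.7
```

Emit:
{"fn": "carry_out", "kwargs": {"rows": [[0,0,0,0],[0,0,0,0],[0,0,0,0],[0,0,0,0],[0,0,0,0],[0,0,0,0],[0,0,0,0],[0,0,0,0],[0,0,0,0],[0,0,0,0],[0,0,0,0],[0,0,0,0]], "hand": 0}}

```text
time: 3.65
tool_pos: [636.1, -147.6, 88.2]
tcp_rot: [-0.919, 1.569, -0.711]
contact_force: [-0.3, 0.3, 0.1]
grip_width: 16.5
```

Emit:
{"fn": "carry_out", "kwargs": {"rows": [[0,0,0,0],[0,0,0,0],[0,0,0,0],[0,0,2,0],[0,0,4,0],[0,0,6,0],[0,0,8,0],[0,0,8,0],[0,0,8,0],[0,0,8,0]]}}

```text
time: 4.48
tool_pos: [636.0, -147.5, 96.0]
tcp_rot: [-0.982, 1.569, -0.775]
contact_force: [0.1, 0.1, -4.3]
grip_width: 13.8
```

Emit:
{"fn": "carry_out", "kwargs": {"rows": [[-2,6,0,0],[-5,16,0,0],[-8,27,0,0],[-11,38,0,0],[-14,49,0,0],[-17,60,0,0],[-20,71,0,0],[-23,82,0,0],[-26,93,0,0],[-30,104,0,0],[-33,115,0,-0.5],[-36,126,0,-0.5],[-39,136,0,-0.5],[-41,144,0,-0.5],[-42,148,0,-0.5],[-43,150,0,-0.5],[-43,150.5,0,-0.5],[-43,150.5,0,-0.5],[-43,150.5,0,-0.5],[-43,150.5,0,-0.5]]}}

```text
time: 6.15
tool_pos: [593.1, 2.5, 96.0]
tcp_rot: [-0.977, 1.569, -0.78]
contact_force: [-0.1, 0.3, -5.5]
grip_width: 13.8
```

```bash
python3 - <<'E'
from h import *
print(get_obs()['tool_pos'],get_obs()['contact_force'])
a=[cv2.resize(capture(n)[y:y+130,x:x+130,::-1],None,fx=3,fy=3,interpolation=2) for n,x,y in(('scene',175,150),('side',190,130))]
cv2.imwrite('pics/m1.png',np.hstack(a))
E
```

```text
[593.09881894   2.46831971  96.0412393 ] [-0.11581239  0.31075558 -5.46346858]
```

View pics/m1.png

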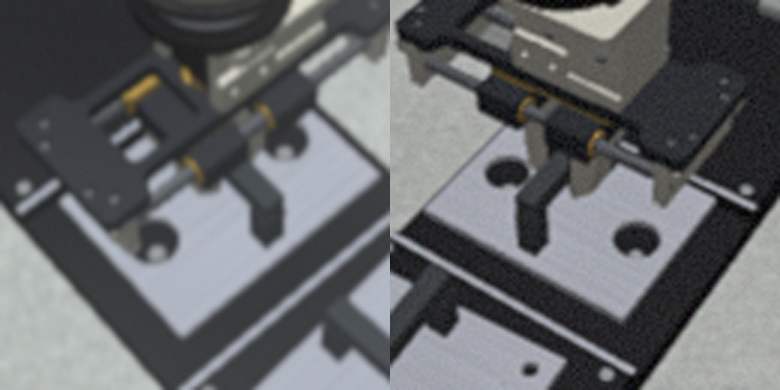

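The pin tips show inside both holes, shifted toward each camera as they should be since they sit lower. I lower the plate while watching the force.

Emit:
{"fn": "carry_out", "kwargs": {"rows": [[0,0.5,-2,0],[0,0.5,-4,0],[0,0.5,-6,0],[0,0.5,-8,0],[0,0.5,-10,0],[0,0.5,-12,0],[0,0.5,-14,0],[0,0.5,-16,0],[0,0.5,-18,0],[0,0.5,-20,0],[0,0.5,-21,0],[0,0.5,-21,0],[0,0.5,-21,0],[0,0.5,-21,0]]}}

```text
time: 7.42
tool_pos: [593.1, 3.1, 75.1]
tcp_rot: [-0.911, 1.569, -0.713]
contact_force: [-0.4, 0.0, -5.3]
grip_width: 13.6
```

Still carrying the full weight, so I lower it a little further.

Emit:
{"fn": "carry_out", "kwargs": {"rows": [[0,0,-0.5,0],[0,0,-1,0],[0,0,-1.5,0],[0,0,-1.5,0],[0,0,-1.5,0]]}}

```text
time: 7.83
tool_pos: [593.3, 3.1, 74.2]
tcp_rot: [-0.784, 1.568, -0.586]
contact_force: [-1.1, -0.3, 0.6]
grip_width: 14.1
```

The weight is off after about 22 mm of descent, which matches the 8 mm lift plus the 14 mm step. I release, then retreat upward.

Emit:
{"fn": "carry_out", "kwargs": {"rows": [[0,0,0,0],[0,0,0,0],[0,0,0,0],[0,0,0,0],[0,0,0,0],[0,0,0,0],[0,0,0,0],[0,0,0,0],[0,0,0,0],[0,0,0,0],[0,0,0,0],[0,0,0,0]], "hand": 91.8}}

```text
time: 8.83
tool_pos: [593.3, 3.1, 74.1]
tcp_rot: [-0.78, 1.568, -0.582]
contact_force: [0.2, -0.2, -0.6]
grip_width: 88.6
```

Emit:
{"fn": "carry_out", "kwargs": {"rows": [[0,0,6,0],[0,0,14,0],[0,0,26,0],[0,0,42,0],[0,0,60,0],[0,0,80,0],[0,0,100,0],[0,0,120,0],[-10,-20,130,0],[-20,-50,135,0],[-30,-85,140,0],[-40,-120,140,0],[-50,-155,140,0],[-60,-190,140,0],[-70,-220,140,0],[-75,-240,140,0],[-75,-245,140,0],[-75,-245,140,0],[-75,-245,140,0]]}}

```text
time: 10.42
tool_pos: [518.6, -241.3, 214.6]
tcp_rot: [-0.572, 1.568, -0.374]
contact_force: [0.6, -0.4, 0.3]
grip_width: 92.2
```

```bash
python3 - <<'E'
from h import *
print(get_obs()['tool_pos'],get_obs()['contact_force'],get_obs()['time'])
for n in('scene','side'): cv2.imwrite(f'pics/{n}1.png',capture(n)[:,:,::-1])
I=[cv2.imread(f'pics/{n}1.png') for n in('scene','side')]
cv2.imwrite('pics/m2.png',np.hstack([cv2.resize(I[0][160:300,170:330],None,fx=2.5,fy=2.5,interpolation=2),cv2.resize(I[1][150:290,170:330],None,fx=2.5,fy=2.5,interpolation=2)]))
E
```

```text
[ 518.55334551 -241.33726206  214.59506431] [ 0.55625434 -0.4447382   0.30209436] 10.4167
```

View pics/m2.png

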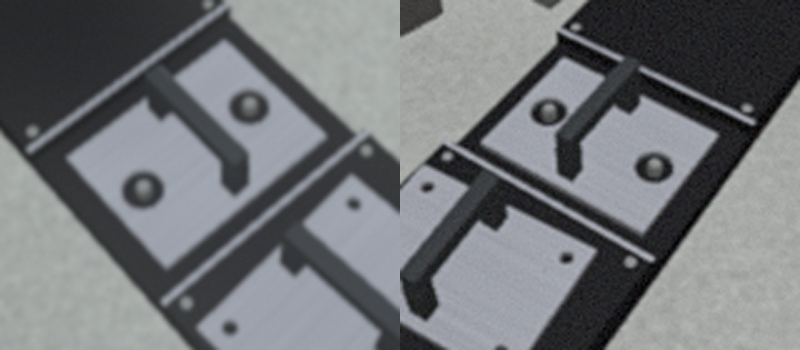

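Both pins stand centred in the holes, at crop (143,190) and (249,107) in scene and (148,112) and (255,167) in side. The four-hole plate is where it was. I do a numeric check of height and level, then hand in.

```bash
python3 - <<'E'
from h import *
f=lambda u,v,o:((u+.5)/2.5-.5+o[0],(v+.5)/2.5-.5+o[1])
S,D=(170,160),(170,150)
# plate corners: left, bottom(front), right
for a,b in(((66,157),(81,145)),((167,272),(0,0)),((328,135),(320,132)),((226,39),(164,57))):
    if b!=(0,0): print('?',tri(f(*a,S),f(*b,D)).round(1))
a,b=tri(f(143,190,S),f(148,112,D)),tri(f(249,107,S),f(255,167,D));print(a.round(1),b.round(1),((a+b)/2).round(1),np.degrees(np.arctan2(*(a-b)[1::-1])))
u=[cv2.imread(f'pics/scene{k}.png',0)[255:340,245:330] for k in(0,1)];print('other plate image shift px',cv2.phaseCorrelate(*[x.astype(np.float32) for x in u]))
close_job()
E
```

```text
? [680.2  14.8  52.4]
? [513.6  25.4 109.4]
? [579.8  30.7 192.9]
[642.7  13.6  51.1] [544.4  -7.2  49.9] [593.5   3.2  50.5] 11.984659058136995
other plate image shift px ((-0.013976929457378162, -0.015100231440250411), 0.9782415160426388)
the job is handed in; nothing more can be done
```

The two-hole plate is seated over both pins on the floor of the sunken middle, and the job is handed in. I gripped the plate by its handle, lifted it about 8 mm, slid it across, lowered it about 22 mm until the weight came off, released it and backed the arm away. It took about 10.5 s of the 40 s allowed.

**Last checks:**
- **Position:** the hole centres give a plate centre of (593.5, 3.2), against a pin midpoint of (592.9, 3.0), so it is within 1 mm.
- **Angle:** the plate's yaw is 12.0°, against 11.4° for the pins.
- **Height and level:** the holes measure 51.1 and 49.9 mm, where about 51 mm is expected. They differ by 1.2 mm over 100 mm, so it is level along the line of the holes. Across it, I judged level only from the pictures.
- **Other plate:** its image shifted by less than 0.02 px, so it did not move.
- **Contact:** the arm is clear, with force readings near zero.

**Checks that failed or disagreed:**
- **Hole A, side view:** my first mask merged this hole with the handle, so I replaced its position by hand from an enlarged crop.
- **Starting distance:** the plate started about 156 mm from the nest along the stage, against the stated "about 146". The wrist picture confirmed my measured plate pose, so I used that.
- **Plate corners:** in the final check I triangulated three corners. Two came out wrong because I paired the wrong corners between views, so I ignored all three and used the holes.

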